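# Lock the centrifuge rotor and undo its lid knob

### The job

The spin is over and the rotor lid of the little bench centrifuge has to be undone. The rotor turns freely with the knob, so first slide the red rotor lock fully home into the toothed rim; then turn the black bar knob on the blue lid anticlockwise (seen from above), about a third of a turn, until it is at its stop. Leave the lock engaged, let go, and do not disturb the forceps, the vial and the sachet lying around the machine.

Things in the scene. Friction and masses are not known exactly. Their poses are not given: they have to be found in the camera images.
- centrifuge: White and slate-blue bench centrifuge fixed to the worktop, 262 x 222 mm, deck 100 mm high; origin on the worktop under the rotor axis (shell from 125 mm before to 137 mm behind it); x to its rear, z up. A clear cover stands open on the rear edge, leaning back, 280 mm high. The rotor, 160 mm across, lies in the bowl, its top 12 mm above the deck; its blue lid rises to 122 mm.
- rotor (a joint): Angle of the rotor with its blue lid, rad, anticlockwise from above positive; turns freely (0.01 N m) while the lock is out. 24 rounded teeth round the rim, one every 0.262 rad (one on the centrifuge's x axis at value 0).
- lock_tab (a point): Point in the red thumb tab of the rotor lock, on the front right corner of the deck: tab 12 mm wide (its y), 18 mm long (its x), its top 130 mm above the worktop, this point 121 mm above it, on the tab's middle. Its x axis points level at the rotor axis, the way the lock slides home; the steel guide along it is 109 mm high and 32 mm wide.
- rotor_lock (a joint): Travel of the rotor lock, m: 0 = drawn out, 0.014 = home (hard stop), its round tongue then between two rotor teeth. 2.5 N of friction; stays where it is left. The tongue turns the free rotor aside to find a gap; should it meet a tooth exactly head-on it stops at about 0.003: turn the rotor a few degrees by the knob and push again.
- knob_grip (a point): Middle of the black bar knob on the rotor axis, 142 mm above the worktop: bar 46 mm long (its x axis), 12 mm wide (its y axis, the way to grip it), its top 10 mm above this point; its round foot, 42 mm across, ends 15 mm below this point. A white line on top marks the +x end.
- knob (a joint): Angle of the knob on the rotor lid, rad: 0 = shut (white line at the red dot), 2.094 = open, hard stop (white line at the green dot); anticlockwise from above is positive. Needs 0.2 N m to turn on the lid, so with the lock out the whole rotor turns along and this value does not change.
- forceps: Straight steel forceps lying on the worktop in front of the centrifuge, 120 mm long, 9 mm high; origin under its middle. Leave alone.
- vial: Small amber vial with a blue cap standing to the left of the centrifuge, 15 mm across, 41 mm tall; origin under its middle. Leave alone.
- sachet: Flat white swab sachet lying to the left of the centrifuge, 50 x 55 x 4 mm; origin under its middle. Leave alone.

How it is judged:
By the outcome, as a careful person would: the job done as asked, in the order asked, and still so for the second after the job is handed in, with the robot touching nothing.
It also fails if it takes over 58 s, if anything falls off the work surface, if the arm or the gripper's body presses on something with over 40 N, if the wrist force passes 120 N, or if a joint passes its speed limit or range.

### The arm

A 6-joint arm with a two-finger parallel gripper is mounted at the origin on a cart in front of the work surface, level with it; the furniture and walls round the work are solid. World frame = base frame: x ahead of the robot, y to its left, z up, the work surface at z = 0. Lengths are in mm, angles in degrees, forces in N, time in s.
With the tool pointing down it reaches from about 300 to 850 mm from the base axis. Payload 4.2 kg.
Tool frame: the origin (TCP) lies midway between the tips of the shut fingers; the grasp point (between the pads) lies pinch_z behind it (pinch_z is the distance from the TCP to the grasp point, in mm); z points along the fingers, y is the line along which they close (so a half turn about z gives the same grasp; the last joint's range is limited). The gripper opens to 91 mm and grips with 3 to 60 N. Pads are 32 mm wide; open, the fingers measure 118 mm over their backs; the gripper's body (76 mm by 178 mm) begins 60 mm behind the grasp point.
Start: joints at [64.687, 18.312, 89.639, -0, 72.044, -1.146], TCP at [235.411, 524.619, 213.976] pointing down, gripper open.
Joint ranges: [-177.97, 177.97], [-48.28, 115.42], [12.27, 149.76], [-77.06, 257.06], [2.81, 150.46], [-146.56, 146.56]. Speed limits (degrees/s): [147.25, 147.25, 180, 180, 180, 180].

### API

Orientations are given as [roll, pitch, yaw] about the fixed x, y, z axes, in that order (R = Rz(yaw) Ry(pitch) Rx(roll)).
In Python, from workcell import state, grab_frame, job_done, masks_of, landmark_of, pinch_z gives the robot as it stands. The module is installed in compiled form; this text tells all that it offers.
- The arm moves only by the tool move_arm, never from a script. Its argument "plan" is a list of rows, each an object of numbers: "x", "y", "z": the shift along the tool's x, y, z in mm; "rx", "ry", "rz": the turn, a rotation vector about the tool's x, y, z in rad. A call has 1 to 10 rows; each row shifts and turns the commanded pose from where the row before left it, along the tool's axes as they then stand; what a row does not reach is not made up. A row lasts 1/10 s, in which the tool goes at most 50 mm and 8.59 degrees, less where a joint would pass 70% of its speed; a pose out of reach is approached as far as the arm can. A call is refused whole if a number of a shift passes 50 or a number of a turn 0.15, either way. A call with a gripper value outside its range is refused whole. "grip" is the opening, from 0 (shut) to 1 (fully open), set as the call begins (left out, the last holds). The fingers move at their own pace and stop on an object; "squeeze" is the grip in N (left out, the last holds). Time passes only in rows, so rows that do not move let the fingers close. It gives the time, the measured TCP pose, the force, the opening and the grip force at its end, in the units of the state.
- state(): the state, without advancing time (a new reading comes with each control period).
- grab_frame(name): name is "scene" or "top" or "wrist"; returns a dict with "img" (420x560x3 uint8, red, green, blue), "z_map" (420x560 float32, mm along the optical axis (not along the pixel's ray), 0 where there is no reading), "fx", "fy", "cx", "cy" (pixels), "rvec" (rotation vector, rad) and "tvec" (3), from world to camera coordinates, as OpenCV has them. Camera axes: x right, y down, z forward; pixel columns grow to the right and rows downward; lengths in mm; the calibration is good to about 2 mm. The wrist camera is an equidistant fisheye: a pixel r from the principal point sees the ray r / f radians off the axis. A picture is of the moment at which its call begins.
- job_done(): hands the job in; it is judged then, once.
Trained networks look in the newest picture that a camera, given by its name, has taken for a name from the list of things; names that differ only in an ending like _2 or _b are one class to them, and where a whole thing is asked for, a point or a joint stands for the part that bears it (a point fixed in the world has none). Each returns a list of dicts, best first, with "p" (0 to 1); they miss things now and then, are a little off and sometimes report something else, mostly with a low value. They report only what shows in the picture. A call takes as long as a camera call.
- masks_of(camera, label): "pixels" (420x560 bool, what is visible of it) and "box" ([centre column, centre row, width, height] in pixels, round what is visible of it).
- landmark_of(camera, label): "point" ([column, row] in pixels: a listed point, or the origin of a listed thing).
The state is a dict: "time_s": time; "qpos": joint angles; "qvel": joint speeds; "effort": joint torques, N m; "ee_pos": TCP position; "ee_rot": TCP orientation; "force": force on the tool from outside, world axes, zero at the start; "torque": the same for the moment, N m; "gripper_width": finger opening in mm; "gripper_force": force on a finger pad.
Only numpy, scipy, OpenCV 4.12 (cv2) and the standard library are available. Lean on these libraries where they do the work, as an engineer would, in place of code of your own. Each camera call takes 0.05 s, during which the arm holds its last target. There are 200 camera calls.

## Working session

There is one attempt and no reset: what is moved stays moved. The work goes in short steps, Python scripts to look and compute and a tool call to move; the robot and the scene stay as the last step left them, time stands still between calls to the robot, and variables do not carry over. Pictures are saved under pics/ and viewed, at most 10 in all, crops included, and the job is handed in when it is done.

Besides the shell and the picture viewer there is one more tool, called after "Request:" as name([rows], argument=value, ...), one row to a line, values as JSON. move_arm: Moves the arm, as the interface text tells. Its arguments: {"type":"object","properties":{"plan":{"type":"array","items":{"type":"object","properties":{"x":{"type":"number"},"y":{"type":"number"},"z":{"type":"number"},"rx":{"type":"number"},"ry":{"type":"number"},"rz":{"type":"number"}}}},"grip":{"type":"number"},"squeeze":{"type":"number"}},"required":["plan"]}

```bash
mkdir -p pics; cat > h.py <<'E'
import numpy as np, cv2
from scipy.spatial.transform import Rotation as Ro
from workcell import *
def ray(f,px,wrist=False):
    R=Ro.from_rotvec(np.ravel(f["rvec"])).as_matrix();t=np.ravel(f["tvec"])
    a=(px[0]-f["cx"])/f["fx"];b=(px[1]-f["cy"])/f["fy"]
    if wrist:
        r=np.hypot(a,b);s=np.sin(r)/max(r,1e-9);d=np.array([a*s,b*s,np.cos(r)])
    else: d=np.array([a,b,1.])
    return -R.T@t,R.T@d
def at_z(f,px,z,wrist=False):
    o,d=ray(f,px,wrist);return o+d*(z-o[2])/d[2]
def depth(f,px):
    o,d=ray(f,px);return o+d*f["z_map"][int(round(px[1])),int(round(px[0]))]
E
python3 - <<'E'
from h import *
s=state();print(s);print("pz",pinch_z)
ims=[]
for c in("scene","top"):
    f=grab_frame(c);ims.append(f["img"])
    for l,z in(("centrifuge",0),("lock_tab",121),("knob_grip",142),("forceps",0),("vial",0),("sachet",0)):
        for r in landmark_of(c,l)[:2]:
            print(c,l,round(r["p"],2),np.round(r["point"],1),at_z(f,r["point"],z).round(1),depth(f,r["point"]).round(1))
for c,i in zip(("scene","top"),ims): cv2.imwrite(f"pics/{c}0.png",cv2.resize(i,(784,588))[:,:,::-1])
E
```

```text
{'time_s': 0.0, 'qpos': array([ 6.46874008e+01,  1.83520434e+01,  8.97068736e+01, -1.02824628e-03,
        7.20432176e+01, -1.14623835e+00]), 'qvel': array([ 0.07437611,  0.0794689 , -0.04669759,  0.04285923, -0.0235205 ,
       -0.02341554]), 'effort': array([-2.11393060e-03, -4.12464988e+01, -2.31969255e+01,  7.28044426e-02,
        4.54474089e-02, -1.46208849e-04]), 'ee_pos': array([235.18873159, 524.14618318, 213.11307808]), 'ee_rot': array([-1.79897866e+02, -1.06573238e-03,  1.55833956e+02]), 'force': array([-0.1819722 , -0.85532487,  0.71702319]), 'torque': array([-0.00289041, -0.00077536,  0.02753929]), 'gripper_force': 0.0, 'gripper_width': 91.43554793191177}
pz 18.8
scene centrifuge 0.89 [319.8 243.2] [ 611.4 -103.7    0. ] [ 500.2 -180.7   96.6]
scene lock_tab 0.7 [340.6 224.7] [ 541.4 -192.6  121. ] [ 532.6 -198.1  127.7]
scene knob_grip 0.7 [327.2 179.9] [627.4 -97.1 142. ] [672.7 -66.1 113.6]
scene forceps 0.62 [263.3 277.3] [449.8 -93.9   0. ] [ 442.8 -100.6    8.2]
scene vial 0.53 [244.8 231.1] [533.   41.9   0. ] [475.4 -18.8  57.1]
top centrifuge 0.77 [301.7 182. ] [ 607.6 -101.9    0. ] [590.3 -96.2 120.6]
top lock_tab 0.63 [352.1 200.9] [ 552.4 -195.5  121. ] [ 553.3 -197.   112. ]
top knob_grip 0.55 [304.9 172.3] [ 606.1 -101.5  142. ] [ 604.5 -101.   152. ]
top forceps 0.42 [296.2 248.9] [456.3 -88.7   0. ] [456.5 -88.4   7.4]
top vial 0.46 [239.9 218.8] [524.1  38.1   0. ] [524.   38.    0.8]
top sachet 0.92 [230.1 165.5] [646.   61.4   0. ] [645.5  61.1   2.7]
```

View pics/scene0.png

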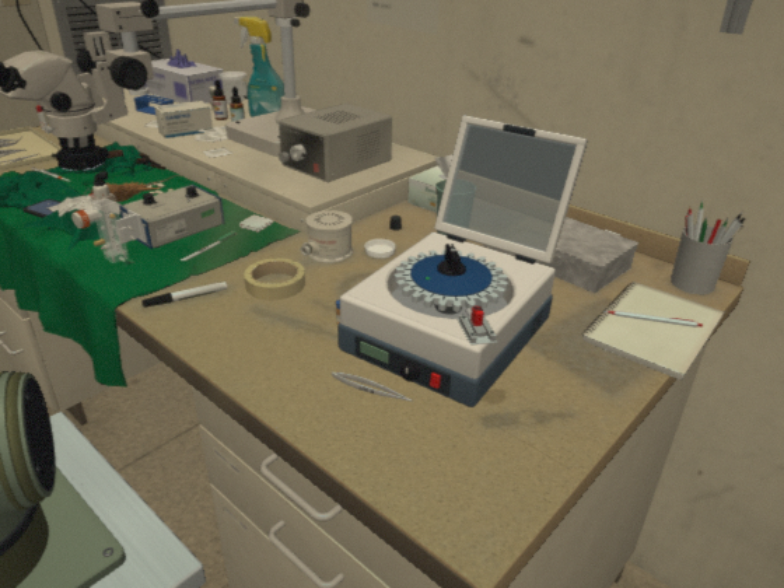

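```bash
python3 - <<'E'
from h import *
f=grab_frame("top")
cv2.imwrite("pics/top1.png",cv2.resize(f["img"][120:270,210:410],(800,600),interpolation=cv2.INTER_CUBIC)[:,:,::-1])
E
```

```text
(no output)
```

View pics/top1.png

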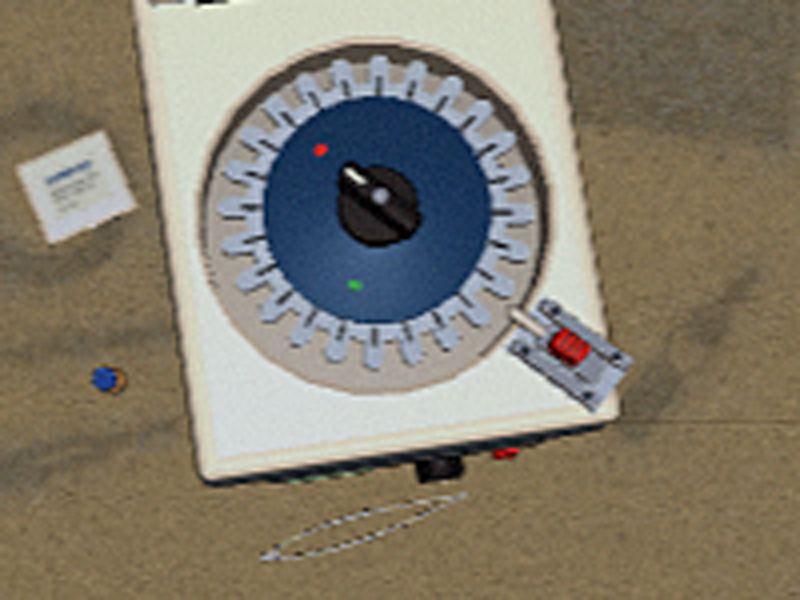

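Scene picture: the red tab is on the front right corner at about (478,315), with the knob at (452,258). In the top crop, the knob middle is at about (380,205) and its white line points up-left at (352,174), so the bar yaw is about 50°. The tab is at (570,345), and the vial, sachet and forceps are clear of the work. Next I turn the tool so its x lies along the slide direction and move over.

Request:
move_arm([
  {"rz": 0.139},
  {"rz": 0.139},
  {"rz": 0.139},
  {"rz": 0.139},
  {"rz": 0.139},
  {"rz": 0.139},
  {"rz": 0.139},
  {"rz": 0.139},
  {"rz": 0.139},
  {"rz": 0.139},
], grip=0)

```text
schema error: expected keys x, y, z, rx, ry, rz
```

Request:
move_arm([
  {"rz": 0.139},
  {"rz": 0.139},
  {"x": -29.3, "y": 36, "z": -5},
  {"x": -29.3, "y": 36, "z": -5},
  {"x": -29.3, "y": 36, "z": -5},
  {"x": -29.3, "y": 36, "z": -5},
  {"x": -29.3, "y": 36, "z": -5},
  {"x": -29.3, "y": 36, "z": -5},
  {"x": -29.3, "y": 36},
  {"x": -29.3, "y": 36},
])

```text
schema error: expected keys x, y, z, rx, ry, rz
```

Request:
move_arm([
  {"x": -29.3, "y": 36},
  {"x": -29.3, "y": 36},
  {"x": -29.3, "y": 36},
  {"x": -29.3, "y": 36},
  {"x": -29.3, "y": 36},
  {"x": -29.3, "y": 36},
  {"x": -29.3, "y": 36},
  {"x": -29.3, "y": 36},
  {},
  {},
])

```text
schema error: expected keys x, y, z, rx, ry, rz
```

```bash
python3 - <<'E'
from h import *
s=state();print(s["time_s"],s["ee_pos"],s["ee_rot"],s["qpos"].round(1))
f=grab_frame("wrist");print(ray(f,(f["cx"],f["cy"]),True),f["fx"])
cv2.imwrite("pics/w1.png",cv2.resize(f["img"],(784,588))[:,:,::-1])
for l,z in(("lock_tab",121),("knob_grip",142),("centrifuge",0)):
    for r in landmark_of("wrist",l)[:2]: print(l,round(r["p"],2),np.round(r["point"],1),at_z(f,r["point"],z,True).round(1))
for l,z in(("lock_tab",130),("knob_grip",152)):
    for r in masks_of("wrist",l)[:2]: print(l,round(r["p"],2),np.round(r["box"],1),at_z(f,r["box"][:2],z,True).round(1))
E
```

```text
0.75 [235.42675725 524.60985818 213.99071277] [1.79993174e+02 1.21232777e-03 1.55832860e+02] [64.7 18.3 89.6 -0.  72.  -1.1]
(array([165.83050113, 554.69423439, 383.39805044]), array([ 0.24701363, -0.11015772, -0.96273026])) 325.19226210127806
```

View pics/w1.png

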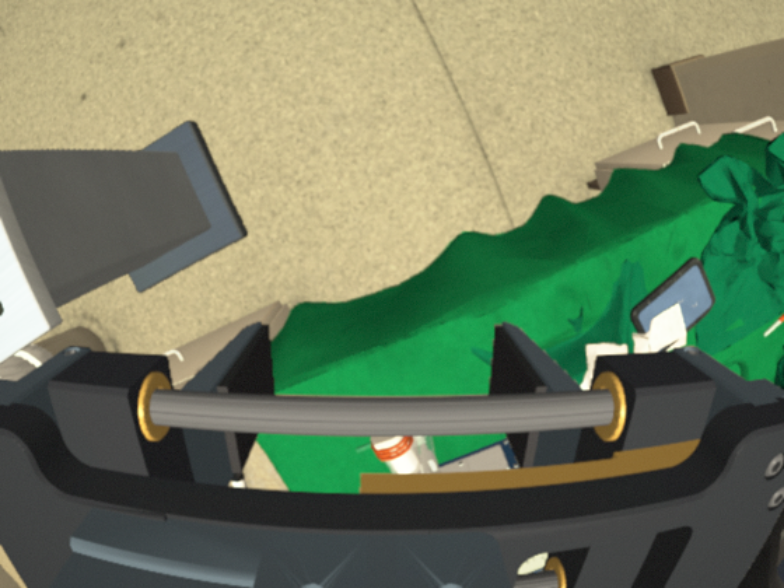

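The wrist view still shows the starting place: the moves were refused because every row needs all six keys. I repeat them in full.

Request:
move_arm([
  {"x": 0, "y": 0, "z": 0, "rx": 0, "ry": 0, "rz": 0.139},
  {"x": 0, "y": 0, "z": 0, "rx": 0, "ry": 0, "rz": 0.139},
  {"x": 0, "y": 0, "z": 0, "rx": 0, "ry": 0, "rz": 0.139},
  {"x": 0, "y": 0, "z": 0, "rx": 0, "ry": 0, "rz": 0.139},
  {"x": 0, "y": 0, "z": 0, "rx": 0, "ry": 0, "rz": 0.139},
  {"x": 0, "y": 0, "z": 0, "rx": 0, "ry": 0, "rz": 0.139},
  {"x": 0, "y": 0, "z": 0, "rx": 0, "ry": 0, "rz": 0.139},
  {"x": 0, "y": 0, "z": 0, "rx": 0, "ry": 0, "rz": 0.139},
  {"x": 0, "y": 0, "z": 0, "rx": 0, "ry": 0, "rz": 0.139},
  {"x": 0, "y": 0, "z": 0, "rx": 0, "ry": 0, "rz": 0.139},
], grip=0)

```text
time_s: 2.05
ee_pos: [235.4, 524.6, 214.0]
ee_rot: [-180.0, -0.0, 75.9]
force: [-0.6, 0.5, 0.8]
gripper_width: 13.6
gripper_force: 0.0
```

Request:
move_arm([
  {"x": 0, "y": 0, "z": 0, "rx": 0, "ry": 0, "rz": 0.139},
  {"x": 0, "y": 0, "z": 0, "rx": 0, "ry": 0, "rz": 0.139},
  {"x": -29.3, "y": 36, "z": -5, "rx": 0, "ry": 0, "rz": 0},
  {"x": -29.3, "y": 36, "z": -5, "rx": 0, "ry": 0, "rz": 0},
  {"x": -29.3, "y": 36, "z": -5, "rx": 0, "ry": 0, "rz": 0},
  {"x": -29.3, "y": 36, "z": -5, "rx": 0, "ry": 0, "rz": 0},
  {"x": -29.3, "y": 36, "z": -5, "rx": 0, "ry": 0, "rz": 0},
  {"x": -29.3, "y": 36, "z": -5, "rx": 0, "ry": 0, "rz": 0},
  {"x": -29.3, "y": 36, "z": 0, "rx": 0, "ry": 0, "rz": 0},
  {"x": -29.3, "y": 36, "z": 0, "rx": 0, "ry": 0, "rz": 0},
])

```text
time_s: 3.05
ee_pos: [369.6, 176.6, 244.4]
ee_rot: [179.9, -0.1, 60.3]
force: [1.2, 0.4, -0.2]
gripper_width: 0.6
gripper_force: 0.0
```

Request:
move_arm([
  {"x": -29.3, "y": 36, "z": 0, "rx": 0, "ry": 0, "rz": 0},
  {"x": -29.3, "y": 36, "z": 0, "rx": 0, "ry": 0, "rz": 0},
  {"x": -29.3, "y": 36, "z": 0, "rx": 0, "ry": 0, "rz": 0},
  {"x": -29.3, "y": 36, "z": 0, "rx": 0, "ry": 0, "rz": 0},
  {"x": -29.3, "y": 36, "z": 0, "rx": 0, "ry": 0, "rz": 0},
  {"x": -29.3, "y": 36, "z": 0, "rx": 0, "ry": 0, "rz": 0},
  {"x": -29.3, "y": 36, "z": 0, "rx": 0, "ry": 0, "rz": 0},
  {"x": -29.3, "y": 36, "z": 0, "rx": 0, "ry": 0, "rz": 0},
  {"x": 0, "y": 0, "z": 0, "rx": 0, "ry": 0, "rz": 0},
  {"x": 0, "y": 0, "z": 0, "rx": 0, "ry": 0, "rz": 0},
])

```text
time_s: 4.05
ee_pos: [502.8, -168.7, 243.4]
ee_rot: [-179.9, -0.0, 60.1]
force: [-0.3, -0.1, -0.7]
gripper_width: 1.0
gripper_force: 0.0
```

```bash
python3 - <<'E'
from h import *
s=state();print(s["time_s"],s["ee_pos"],s["ee_rot"],s["qpos"].round(1))
f=grab_frame("wrist")
cv2.imwrite("pics/w2.png",cv2.resize(f["img"],(784,588))[:,:,::-1])
for l,z in(("lock_tab",121),("knob_grip",142),("centrifuge",0)):
    for r in landmark_of("wrist",l)[:2]: print(l,round(r["p"],2),np.round(r["point"],1),at_z(f,r["point"],z,True).round(1))
for l,z in(("lock_tab",130),("knob_grip",152)):
    for r in masks_of("wrist",l)[:2]: print(l,round(r["p"],2),np.round(r["box"],1),at_z(f,r["box"][:2],z,True).round(1))
E
```

```text
4.05 [ 502.84951244 -168.73751526  243.4384336 ] [-1.79919367e+02 -1.63825547e-02  6.01480451e+01] [-19.8  13.3  92.4   0.   74.4  10. ]
lock_tab 0.8 [320.8 209.2] [ 540.4 -196.   121. ]
knob_grip 0.64 [343.3  77.6] [611.3 -99.3 142. ]
lock_tab 0.59 [319.9 198.4  22.1  58. ] [ 544.4 -183.8  130. ]
knob_grip 0.74 [207.9  26.1  13.4  18. ] [536.3  -7.5 152. ]
knob_grip 0.69 [338.4  79.3  43.2  58.2] [604.4 -98.9 152. ]
```

View pics/w2.png

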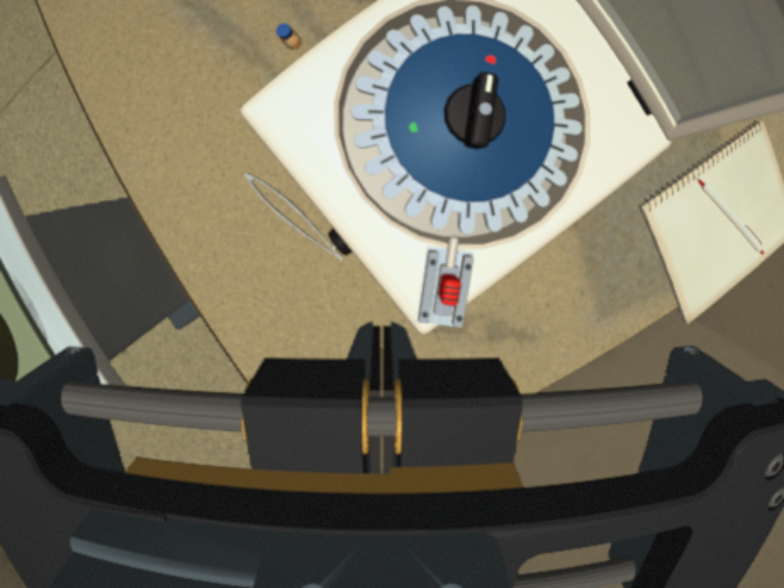

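The wrist view is clear. The knob bar runs from the white end (489,73) to (477,146), the tab is at about (450,290), and the tongue tip at (454,240) faces a gap between teeth.

```bash
python3 - <<'E'
from h import *
f=grab_frame("wrist");t=grab_frame("top")
m=max(masks_of("wrist","lock_tab"),key=lambda r:r["p"])["pixels"]
hsv=cv2.cvtColor(f["img"],cv2.COLOR_RGB2HSV)
def blob(lo,hi,x0,x1,y0,y1):
    k=cv2.inRange(hsv,lo,hi);z=np.zeros_like(k);z[y0:y1,x0:x1]=k[y0:y1,x0:x1]
    ys,xs=np.nonzero(z);return xs,ys
P=lambda p,z:at_z(f,p,z,True).round(1)
xs,ys=blob((0,120,80),(8,255,255),300,345,185,225);h2=blob((172,120,80),(180,255,255),300,345,185,225)
xs=np.r_[xs,h2[0]];ys=np.r_[ys,h2[1]]
print("red",xs.min(),xs.max(),ys.min(),ys.max(),"ctr@125",P((xs.mean(),ys.mean()),125))
print("outer edge bottom",P((xs.mean(),ys.max()),109),"top",P((xs.mean(),ys.max()),130),"inner top",P((xs.mean(),ys.min()),130))
xs,ys=blob((100,120,40),(120,255,200),260,410,10,160)
c=cv2.convexHull(np.c_[xs,ys].astype(np.float32))[:,0]
L=np.array([at_z(f,p,122,True)[:2] for p in c]);A=np.c_[2*L,np.ones(len(L))];q=np.linalg.lstsq(A,(L**2).sum(1),rcond=None)[0]
print("lid centre",q[:2],"r",np.sqrt(q[2]+q[0]**2+q[1]**2))
for n,p,z in(("white end",(489,73),152),("other end",(477,146),152),("red dot",(491,60),122),("green",(414,127),122),("tongue tip",(454,240),109),("guide TL",(430,250),109),("guide TR",(472,255),109),("guide BL",(419,320),109),("guide BR",(464,326),109)):
    print(n,P(np.array(p)/1.4,z))
E
```

```text
red 314 329 198 219 ctr@125 [ 541.4 -192.6  125. ]
outer edge bottom [ 536.4 -207.5  109. ] top [ 536.7 -200.2  130. ] inner top [ 545.8 -182.6  130. ]
lid centre [ 609.39111879 -100.4165718 ] r 54.94180367202757
white end [624.  -80.9 152. ]
other end [ 596.1 -115.7  152. ]
red dot [639.3 -71.4 122. ]
green [572.6 -87.6 122. ]
tongue tip [ 560.9 -166.9  109. ]
guide TL [ 543.1 -164.9  109. ]
guide TR [ 567.1 -182.2  109. ]
guide BL [ 512.7 -205.4  109. ]
guide BR [ 538.8 -225.7  109. ]
```

Request:
move_arm([
  {"x": 0, "y": 0, "z": 0, "rx": 0, "ry": 0, "rz": 0.115},
  {"x": -16.4, "y": 22.4, "z": 10, "rx": 0, "ry": 0, "rz": 0},
  {"x": -16.4, "y": 22.4, "z": 20, "rx": 0, "ry": 0, "rz": 0},
  {"x": 0, "y": 0, "z": 25, "rx": 0, "ry": 0, "rz": 0},
  {"x": 0, "y": 0, "z": 25, "rx": 0, "ry": 0, "rz": 0},
  {"x": 0, "y": 0, "z": 25, "rx": 0, "ry": 0, "rz": 0},
  {"x": 0, "y": 0, "z": 15, "rx": 0, "ry": 0, "rz": 0},
  {"x": 0, "y": 0, "z": 9, "rx": 0, "ry": 0, "rz": 0},
  {"x": 0, "y": 0, "z": 0, "rx": 0, "ry": 0, "rz": 0},
  {"x": 0, "y": 0, "z": 0, "rx": 0, "ry": 0, "rz": 0},
])

```text
time_s: 5.5
ee_pos: [520.2, -221.2, 115.6]
ee_rot: [179.9, -0.0, 53.7]
force: [0.7, -0.7, -0.4]
gripper_width: 0.5
gripper_force: 0.0
```

```bash
python3 - <<'E'
from h import *
s=state();print(s["time_s"],s["ee_pos"],s["ee_rot"],s["force"])
f=grab_frame("wrist")
cv2.imwrite("pics/w3.png",cv2.resize(f["img"][60:300,140:460],(800,600))[:,:,::-1])
E
```

```text
5.5 [ 520.23886733 -221.22717172  115.63767582] [ 1.79927721e+02 -2.02984170e-02  5.36856213e+01] [ 0.6860118  -0.67533996 -0.37778771]
```

View pics/w3.png

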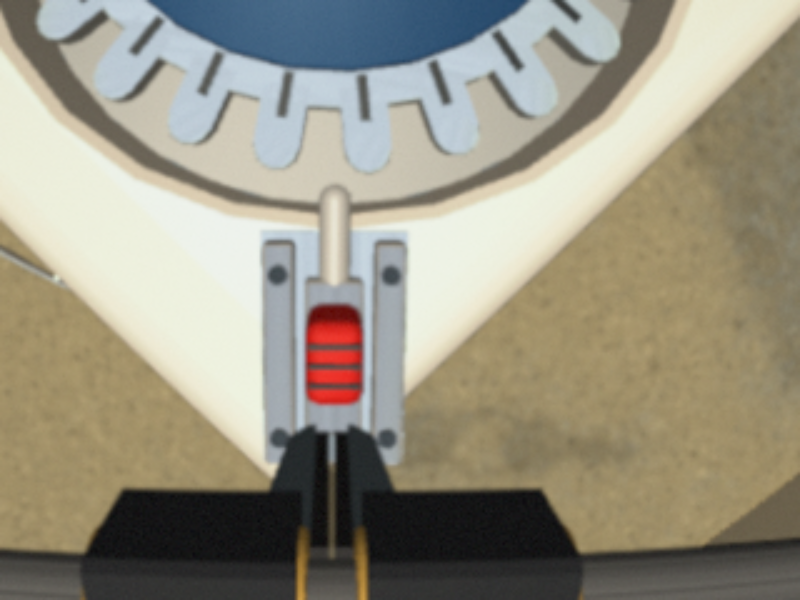

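Picture: the fingers are straight behind the red tab (335,355), and the tongue tip (335,190) faces the gap between the teeth at x=275 and 367. I push now.

Request:
move_arm([
  {"x": 2, "y": 0, "z": 1, "rx": 0, "ry": 0, "rz": 0},
  {"x": 2, "y": 0, "z": 0, "rx": 0, "ry": 0, "rz": 0},
  {"x": 2, "y": 0, "z": 0, "rx": 0, "ry": 0, "rz": 0},
  {"x": 2, "y": 0, "z": 0, "rx": 0, "ry": 0, "rz": 0},
  {"x": 2, "y": 0, "z": 0, "rx": 0, "ry": 0, "rz": 0},
  {"x": 2, "y": 0, "z": 0, "rx": 0, "ry": 0, "rz": 0},
  {"x": 2, "y": 0, "z": 0, "rx": 0, "ry": 0, "rz": 0},
  {"x": 2, "y": 0, "z": 0, "rx": 0, "ry": 0, "rz": 0},
  {"x": 2, "y": 0, "z": 0, "rx": 0, "ry": 0, "rz": 0},
  {"x": 1, "y": 0, "z": 0, "rx": 0, "ry": 0, "rz": 0},
])

```text
time_s: 6.55
ee_pos: [531.1, -205.8, 114.0]
ee_rot: [180.0, -0.0, 53.7]
force: [-2.2, -2.0, 2.5]
gripper_width: 0.7
gripper_force: 1.3
```

Request:
move_arm([
  {"x": 1, "y": 0, "z": 0, "rx": 0, "ry": 0, "rz": 0},
  {"x": 1, "y": 0, "z": 0, "rx": 0, "ry": 0, "rz": 0},
  {"x": 0, "y": 0, "z": 0, "rx": 0, "ry": 0, "rz": 0},
])

```text
time_s: 6.85
ee_pos: [532.3, -204.1, 113.9]
ee_rot: [180.0, -0.0, 53.7]
force: [-0.8, -2.5, 2.5]
gripper_width: 0.4
gripper_force: 0.9
```

Request:
move_arm([
  {"x": 1, "y": 0, "z": 0, "rx": 0, "ry": 0, "rz": 0},
  {"x": 1, "y": 0, "z": 0, "rx": 0, "ry": 0, "rz": 0},
  {"x": 1, "y": 0, "z": 0, "rx": 0, "ry": 0, "rz": 0},
])

```text
time_s: 7.15
ee_pos: [532.8, -203.4, 114.0]
ee_rot: [180.0, 0.2, 53.7]
force: [-5.4, -9.0, 3.7]
gripper_width: 0.1
gripper_force: 5.3
```

Request:
move_arm([
  {"x": 1, "y": 0, "z": 0, "rx": 0, "ry": 0, "rz": 0},
  {"x": 1, "y": 0, "z": 0, "rx": 0, "ry": 0, "rz": 0},
])

```text
time_s: 7.35
ee_pos: [532.9, -203.4, 114.0]
ee_rot: [-180.0, 0.4, 53.8]
force: [-8.0, -13.1, 4.5]
gripper_width: 0.7
gripper_force: 8.0
```

```bash
python3 - <<'E'
from h import *
s=state();print(s["time_s"],s["ee_pos"],s["ee_rot"],s["force"])
f=grab_frame("wrist")
cv2.imwrite("pics/w4.png",cv2.resize(f["img"][60:300,140:460],(800,600))[:,:,::-1])
E
```

```text
7.35 [ 532.88983548 -203.35791064  114.01560906] [-179.99315298    0.43906046   53.78829067] [ -8.0433224  -13.05449291   4.46686775]
```

View pics/w4.png

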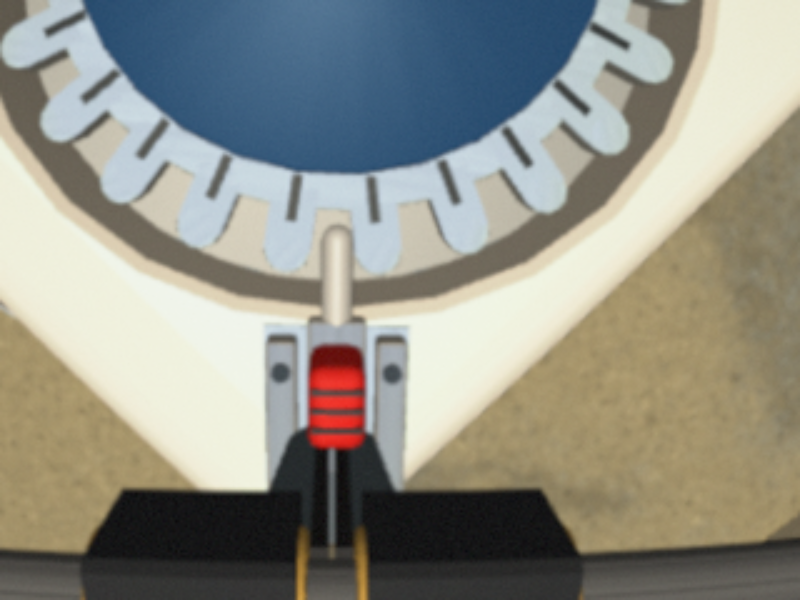

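Picture: the tongue (337,260) lies between two teeth, and the force rose to 15 N without further travel. I check the travel numerically.

```bash
python3 - <<'E'
from h import *
f=grab_frame("wrist")
P=lambda p:np.array([140+p[0]*.4,60+p[1]*.4])
u=np.array([.595,.804])
for n,p,z in(("tip",(337,226),109),("tab inner top",(337,350),130),("tab outer top",(337,447),130),("guide front L",(267,325),109),("guide front R",(408,325),109)):
    w=at_z(f,P(p),z,True);print(n,w.round(1),"dist to axis",np.hypot(*(w[:2]-[609.4,-100.4])).round(1))
E
```

```text
tip [ 570.2 -156.1  109. ] dist to axis 68.1
tab inner top [ 557.1 -173.9  130. ] dist to axis 90.2
tab outer top [ 545.3 -190.1  130. ] dist to axis 110.3
guide front L [ 545.  -164.6  109. ] dist to axis 90.9
guide front R [ 570.  -182.9  109. ] dist to axis 91.4
```

The tip travelled 14.2 mm, so the lock is home. I back off, rise and go over the knob with the fingers half open.

Request:
move_arm([
  {"x": -8, "y": 0, "z": 0, "rx": 0, "ry": 0, "rz": 0},
  {"x": -10, "y": 0, "z": 0, "rx": 0, "ry": 0, "rz": 0},
  {"x": 0, "y": 0, "z": -25, "rx": 0, "ry": 0, "rz": 0},
  {"x": 0, "y": 0, "z": -31, "rx": 0, "ry": 0, "rz": 0},
  {"x": 0, "y": 0, "z": -30, "rx": 0, "ry": 0, "rz": 0},
  {"x": 36, "y": 0, "z": 0, "rx": 0, "ry": 0, "rz": 0.05},
  {"x": 36, "y": -2, "z": 0, "rx": 0, "ry": 0, "rz": 0.05},
  {"x": 36, "y": -4, "z": 0, "rx": 0, "ry": 0, "rz": 0.05},
  {"x": 36, "y": -6, "z": 0, "rx": 0, "ry": 0, "rz": 0},
  {"x": 0, "y": 0, "z": 0, "rx": 0, "ry": 0, "rz": 0},
], grip=0.5)

```text
time_s: 8.45
ee_pos: [611.3, -93.5, 199.2]
ee_rot: [-179.9, -0.2, 45.3]
force: [-0.1, -0.6, -1.2]
gripper_width: 45.8
gripper_force: 0.0
```

```bash
python3 - <<'E'
from h import *
s=state();print(s["time_s"],s["ee_pos"],s["ee_rot"],s["force"],s["gripper_width"])
f=grab_frame("wrist")
for r in landmark_of("wrist","knob_grip")[:2]: print(r["p"],r["point"],at_z(f,r["point"],142,True))
cv2.imwrite("pics/w5.png",cv2.resize(f["img"][60:360,80:480],(800,600))[:,:,::-1])
f=grab_frame("top")
for r in landmark_of("top","lock_tab")[:2]: print(r["p"],r["point"],at_z(f,r["point"],121))
E
```

```text
8.45 [611.3187847  -93.51674731 199.23647924] [-1.79925349e+02 -1.61681981e-01  4.53094238e+01] [-0.11586476 -0.58948259 -1.22010592] 45.80860001683524
0.64 [280.6, 229.4] [614.83451659 -99.95711448 142.        ]
0.49 [346.7, 199.1] [ 555.95912858 -184.91833103  121.        ]
```

View pics/w5.png

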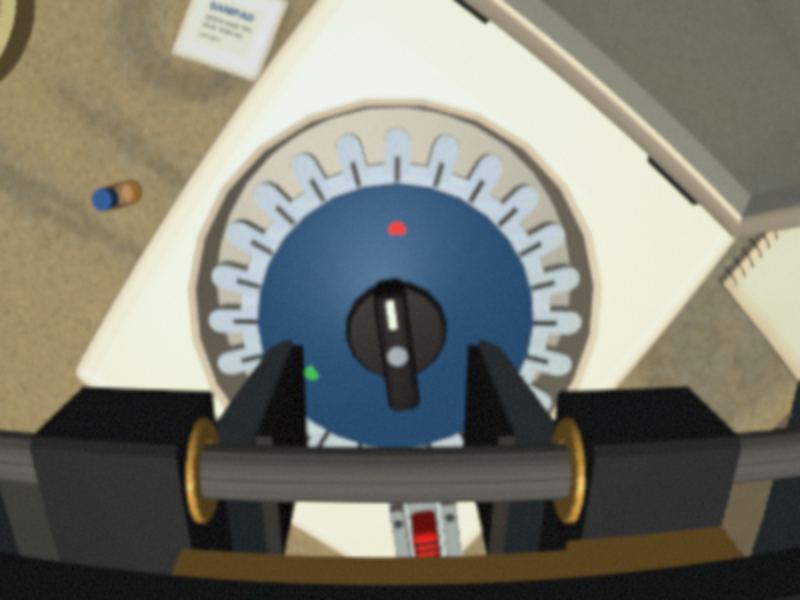

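Picture: the bar runs from (388,290) at the white end to (405,405), leaning left of the tool x axis, with fingers on both sides. I measure the angle and centre exactly.

```bash
python3 - <<'E'
from h import *
f=grab_frame("wrist")
W=lambda x,y,z:at_z(f,(80+x/2,60+y/2),z,True)[:2]
ends=[W(390,296,152),W(405,408,152)]
d=ends[0]-ends[1];print("bar",ends,np.hypot(*d),np.degrees(np.arctan2(d[1],d[0])),sum(ends)/2)
a,b=W(386,300,152)-W(392,332,152),0
w=W(390,301,152)-W(394,330,152);print("line yaw",np.degrees(np.arctan2(w[1],w[0])))
ft=[W(347,328,127),W(446,328,127)];print("foot",ft,np.hypot(*(ft[0]-ft[1])),sum(ft)/2)
L=[W(259,312,122),W(533,312,122)];print("lid",L,sum(L)/2)
c=sum(L)/2
for n,p in(("red",(397,228)),("green",(311,372))):
    q=W(*p,122)-[609.4,-100.4];print(n,np.degrees(np.arctan2(q[1],q[0])),np.hypot(*q))
E
```

```text
bar [array([622.39356361, -88.08726277]), array([ 596.30025056, -122.2179297 ])] 42.96234875767453 52.60164449607119 [ 609.34690709 -105.15259623]
line yaw 52.782172561048604
foot [array([596.61664526, -90.3828508 ]), array([ 624.11295449, -117.80394098])] 38.832501952031826 [ 610.36479987 -104.09339589]
lid [array([574.84260951, -61.63663789]), array([ 652.97236457, -139.50784147])] [ 613.90748704 -100.57223968]
red 39.85922967500921 36.93794316858601
green 170.68627285253834 38.889276133479676
```

Request:
move_arm([
  {"x": 0, "y": 0, "z": 0, "rx": 0, "ry": 0, "rz": -0.129},
  {"x": -7.2, "y": 3.8, "z": 8, "rx": 0, "ry": 0, "rz": 0},
  {"x": 0, "y": 0, "z": 15, "rx": 0, "ry": 0, "rz": 0},
  {"x": 0, "y": 0, "z": 15, "rx": 0, "ry": 0, "rz": 0},
  {"x": 0, "y": 0, "z": 15, "rx": 0, "ry": 0, "rz": 0},
  {"x": 0, "y": 0, "z": 10, "rx": 0, "ry": 0, "rz": 0},
  {"x": 0, "y": 0, "z": 5, "rx": 0, "ry": 0, "rz": 0},
  {"x": 0, "y": 0, "z": 0, "rx": 0, "ry": 0, "rz": 0},
])

```text
time_s: 9.5
ee_pos: [607.4, -105.8, 131.2]
ee_rot: [-179.9, 0.0, 52.4]
force: [0.1, 0.3, 0.1]
gripper_width: 45.6
gripper_force: 0.0
```

Request:
move_arm([
  {"x": 0, "y": 0, "z": 0, "rx": 0, "ry": 0, "rz": 0},
  {"x": 0, "y": 0, "z": 0, "rx": 0, "ry": 0, "rz": 0},
  {"x": 0, "y": 0, "z": 0, "rx": 0, "ry": 0, "rz": 0},
  {"x": 0, "y": 0, "z": 0, "rx": 0, "ry": 0, "rz": 0},
  {"x": 0, "y": 0, "z": 0, "rx": 0, "ry": 0, "rz": 0},
  {"x": 0, "y": 0, "z": 0, "rx": 0, "ry": 0, "rz": 0},
], grip=0, squeeze=10)

```text
time_s: 10.1
ee_pos: [607.3, -104.8, 132.3]
ee_rot: [-179.9, -0.0, 52.5]
force: [-2.9, 2.9, 3.9]
gripper_width: 12.2
gripper_force: 10.0
```

```bash
python3 - <<'E'
from h import *
s=state();print(s)
E
```

```text
{'time_s': 10.1, 'qpos': array([-1.08807321e+01,  2.53889499e+01,  9.08570951e+01,  5.08396223e-02,
        6.38269043e+01,  2.66026845e+01]), 'qvel': array([ 0.03220561, -0.03709377,  0.10065093, -0.09968375, -0.12029218,
        0.03302747]), 'effort': array([ -1.38711121, -44.11041856, -22.12618947,  -0.41673244,
        -1.02510139,   0.17849639]), 'ee_pos': array([ 607.32170261, -104.75720759,  132.27062143]), 'ee_rot': array([-1.79914347e+02, -8.10013650e-03,  5.24941238e+01]), 'force': array([-2.87952782,  2.85818961,  3.92362374]), 'torque': array([0.36346211, 0.54639718, 0.1778389 ]), 'gripper_force': 9.97993066906929, 'gripper_width': 12.15252534877621}
```

Request:
move_arm([
  {"x": 0, "y": 0, "z": 0, "rx": 0, "ry": 0, "rz": 0},
  {"x": 4, "y": -0.8, "z": 0, "rx": 0, "ry": 0, "rz": 0},
  {"x": 0, "y": 0, "z": 0, "rx": 0, "ry": 0, "rz": 0},
], grip=0.25)

```text
time_s: 10.4
ee_pos: [610.3, -101.6, 131.8]
ee_rot: [180.0, -0.0, 52.5]
force: [0.5, -1.0, -0.5]
gripper_width: 22.6
gripper_force: 0.0
```

Request:
move_arm([
  {"x": 0, "y": 0, "z": 0, "rx": 0, "ry": 0, "rz": 0},
  {"x": 0, "y": 0, "z": 0, "rx": 0, "ry": 0, "rz": 0},
  {"x": 0, "y": 0, "z": 0, "rx": 0, "ry": 0, "rz": 0},
  {"x": 0, "y": 0, "z": 0, "rx": 0, "ry": 0, "rz": 0},
], grip=0, squeeze=35)

```text
time_s: 10.8
ee_pos: [609.6, -101.6, 131.8]
ee_rot: [-180.0, -0.0, 52.5]
force: [0.3, 0.7, -0.8]
gripper_width: 11.9
gripper_force: 35.0
```

Request:
move_arm([
  {"x": 0, "y": 0, "z": 0, "rx": 0, "ry": 0, "rz": -0.1},
  {"x": 0, "y": 0, "z": 0, "rx": 0, "ry": 0, "rz": -0.1},
  {"x": 0, "y": 0, "z": 0, "rx": 0, "ry": 0, "rz": -0.1},
])

```text
time_s: 11.1
ee_pos: [610.3, -102.0, 131.8]
ee_rot: [179.9, -0.0, 69.8]
force: [1.2, 0.1, -1.2]
gripper_width: 11.7
gripper_force: 35.0
```

```bash
python3 - <<'E'
from h import *
s=state();print({k:np.round(v,2) for k,v in s.items()})
E
```

```text
{'time_s': np.float64(11.1), 'qpos': array([-10.56,  25.54,  90.67,   0.  ,  63.7 ,   9.61]), 'qvel': array([-7.000e-02,  1.200e-01, -1.300e-01, -3.000e-02, -4.000e-01,
       -5.676e+01]), 'effort': array([  0.26, -47.54, -21.41,   0.  ,   0.6 ,   0.61]), 'ee_pos': array([ 610.32, -102.02,  131.82]), 'ee_rot': array([ 1.7992e+02, -2.0000e-02,  6.9840e+01]), 'force': array([ 1.17,  0.06, -1.18]), 'torque': array([-0.13, -0.21, -0.21]), 'gripper_force': np.float64(35.01), 'gripper_width': np.float64(11.69)}
```

The moment about z is 0.21 N m, so the knob is turning on the locked rotor. I keep turning.

Request:
move_arm([
  {"x": 0, "y": 0, "z": 0, "rx": 0, "ry": 0, "rz": -0.12},
  {"x": 0, "y": 0, "z": 0, "rx": 0, "ry": 0, "rz": -0.12},
  {"x": 0, "y": 0, "z": 0, "rx": 0, "ry": 0, "rz": -0.12},
  {"x": 0, "y": 0, "z": 0, "rx": 0, "ry": 0, "rz": -0.12},
  {"x": 0, "y": 0, "z": 0, "rx": 0, "ry": 0, "rz": -0.12},
  {"x": 0, "y": 0, "z": 0, "rx": 0, "ry": 0, "rz": -0.12},
])

```text
time_s: 11.7
ee_pos: [612.2, -102.0, 131.9]
ee_rot: [179.7, 0.1, 111.1]
force: [6.1, 0.1, -5.3]
gripper_width: 11.6
gripper_force: 35.0
```

Request:
move_arm([
  {"x": 0, "y": 0, "z": 0, "rx": 0, "ry": 0, "rz": -0.12},
  {"x": 0, "y": 0, "z": 0, "rx": 0, "ry": 0, "rz": -0.12},
  {"x": 0, "y": 0, "z": 0, "rx": 0, "ry": 0, "rz": -0.12},
  {"x": 0, "y": 0, "z": 0, "rx": 0, "ry": 0, "rz": -0.12},
  {"x": 0, "y": 0, "z": 0, "rx": 0, "ry": 0, "rz": -0.12},
  {"x": 0, "y": 0, "z": 0, "rx": 0, "ry": 0, "rz": 0},
])

```text
time_s: 12.3
ee_pos: [613.4, -101.0, 131.9]
ee_rot: [179.7, 0.3, 145.3]
force: [8.2, 2.3, -5.8]
gripper_width: 11.8
gripper_force: 35.0
```

```bash
python3 - <<'E'
from h import *
s=state();print({k:np.round(v,2) for k,v in s.items()})
E
```

```text
{'time_s': np.float64(12.3), 'qpos': array([-10.5 ,  25.61,  90.55,   0.19,  63.4 , -65.92]), 'qvel': array([ 0.07, -0.03,  0.12, -0.09,  0.03,  3.52]), 'effort': array([ -2.56, -50.05, -19.55,  -1.22,   2.55,  -0.44]), 'ee_pos': array([ 613.44, -100.98,  131.88]), 'ee_rot': array([179.67,   0.34, 145.34]), 'force': array([ 8.25,  2.31, -5.79]), 'torque': array([ 0.54, -1.52, -0.01]), 'gripper_force': np.float64(34.99), 'gripper_width': np.float64(11.8)}
```

Request:
move_arm([
  {"x": -1.6, "y": 1.1, "z": 0, "rx": 0, "ry": 0, "rz": -0.1},
  {"x": 0, "y": 0, "z": 0, "rx": 0, "ry": 0, "rz": -0.1},
  {"x": 0, "y": 0, "z": 0, "rx": 0, "ry": 0, "rz": -0.1},
  {"x": 0, "y": 0, "z": 0, "rx": 0, "ry": 0, "rz": -0.06},
  {"x": 0, "y": 0, "z": 0, "rx": 0, "ry": 0, "rz": 0},
])

```text
time_s: 12.8
ee_pos: [613.9, -100.1, 131.9]
ee_rot: [179.8, 0.2, 165.9]
force: [5.8, 4.6, -3.9]
gripper_width: 11.7
gripper_force: 35.0
```

Request:
move_arm([
  {"x": 0, "y": 0, "z": 0, "rx": 0, "ry": 0, "rz": -0.05},
  {"x": 0, "y": 0, "z": 0, "rx": 0, "ry": 0, "rz": -0.05},
  {"x": 0, "y": 0, "z": 0, "rx": 0, "ry": 0, "rz": 0},
])

```text
time_s: 13.1
ee_pos: [613.9, -99.9, 131.9]
ee_rot: [179.7, 0.2, 171.4]
force: [5.4, 5.4, -3.0]
gripper_width: 12.3
gripper_force: 36.1
```

```bash
python3 - <<'E'
from h import *
s=state();print({k:np.round(v,2) for k,v in s.items()})
E
```

```text
{'time_s': np.float64(13.1), 'qpos': array([-10.46,  25.73,  90.34,   0.33,  63.7 , -92.  ]), 'qvel': array([-0.07,  0.09, -0.05,  0.05,  0.04,  1.52]), 'effort': array([ -2.24, -48.56, -20.65,  -2.25,   1.37,  -1.45]), 'ee_pos': array([613.89, -99.89, 131.88]), 'ee_rot': array([179.71,   0.25, 171.39]), 'force': array([ 5.35,  5.39, -3.  ]), 'torque': array([ 0.87, -0.88, -1.23]), 'gripper_force': np.float64(36.1), 'gripper_width': np.float64(12.31)}
```

The moment jumped to 1.23 N m after about 119° of turn, so the knob is at its stop. I let go and rise.

Request:
move_arm([
  {"x": 0, "y": 0, "z": 0, "rx": 0, "ry": 0, "rz": 0},
  {"x": 0, "y": 0, "z": 0, "rx": 0, "ry": 0, "rz": 0},
  {"x": 0, "y": 0, "z": 0, "rx": 0, "ry": 0, "rz": 0},
  {"x": 0, "y": 0, "z": -5, "rx": 0, "ry": 0, "rz": 0},
  {"x": 0, "y": 0, "z": -15, "rx": 0, "ry": 0, "rz": 0},
  {"x": 0, "y": 0, "z": -25, "rx": 0, "ry": 0, "rz": 0},
  {"x": 0, "y": 0, "z": -30, "rx": 0, "ry": 0, "rz": 0},
  {"x": 20, "y": 0, "z": -30, "rx": 0, "ry": 0, "rz": 0},
  {"x": 30, "y": 0, "z": -20, "rx": 0, "ry": 0, "rz": 0},
  {"x": 0, "y": 0, "z": 0, "rx": 0, "ry": 0, "rz": 0},
], grip=0.5)

```text
time_s: 14.1
ee_pos: [560.9, -94.5, 261.4]
ee_rot: [-180.0, 0.3, 171.6]
force: [1.0, -0.1, 0.1]
gripper_width: 45.8
gripper_force: 0.0
```

Request:
move_arm([
  {"x": 40, "y": 0, "z": 0, "rx": 0, "ry": 0, "rz": 0},
  {"x": 40, "y": 0, "z": 0, "rx": 0, "ry": 0, "rz": 0},
  {"x": 40, "y": 0, "z": 0, "rx": 0, "ry": 0, "rz": 0},
  {"x": 40, "y": 0, "z": 0, "rx": 0, "ry": 0, "rz": 0},
  {"x": 30, "y": 0, "z": 0, "rx": 0, "ry": 0, "rz": 0},
  {"x": 0, "y": 0, "z": 0, "rx": 0, "ry": 0, "rz": 0},
])

```text
time_s: 14.7
ee_pos: [370.9, -66.4, 256.9]
ee_rot: [-180.0, -0.1, 171.6]
force: [0.3, 0.7, 0.7]
gripper_width: 45.8
gripper_force: 0.0
```

```bash
python3 - <<'E'
from h import *
s=state();print(s["time_s"],s["ee_pos"],s["force"])
f=grab_frame("top")
cv2.imwrite("pics/top2.png",cv2.resize(f["img"][120:270,210:410],(800,600),interpolation=cv2.INTER_CUBIC)[:,:,::-1])
E
```

```text
14.7 [370.92048529 -66.40033652 256.8720174 ] [0.27362205 0.6959154  0.6998719 ]
```

View pics/top2.png

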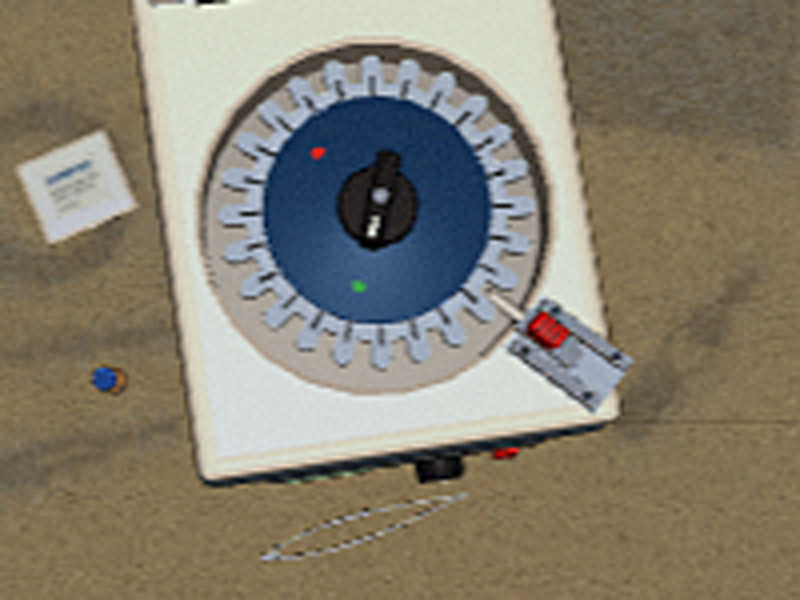

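The final picture shows the white line at (374,225) pointing at the green dot (358,287). The lock tab is in at (549,330) with its tongue between the teeth, and the forceps, vial and sachet have not moved.

```bash
python3 -c "
from workcell import *
print(job_done())"
```

```text
the job is handed in; nothing more can be done
None
```

The job is handed in at about 15 s: the rotor lock is fully home, the knob is turned anticlockwise to its stop at the green dot and released, and the forceps, vial and sachet are where they were.

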